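Press the cafetiere's plunger home

ROBOT

A 7-joint arm with a two-finger parallel gripper is mounted at the origin on a cart in front of the work surface, level with it; the furniture and walls round the work are solid. World frame = base frame: x ahead of the robot, y to its left, z up, the work surface at z = 0. Lengths are in mm, angles in rad, forces in N, time in s.
With the tool pointing down it reaches from about 425 to 925 mm from the base axis. Payload 6.8 kg.
Tool frame: the origin (TCP) lies at the very end of the fingers, on their centre line; the grasp point (between the pads) lies 19 mm behind it; z points along the fingers, y is the line along which they close (so a half turn about z gives the same grasp; the last joint's range is limited). The gripper opens to 85 mm and grips with 20 to 120 N. Pads are 22 mm wide; open, the fingers measure 114 mm over their backs; the gripper's body (76 mm by 85 mm) begins 54 mm behind the grasp point. The pads swing forward as they close: fully open they stand 13 mm farther back than shut.
Start: joints at [-1.382, 0.477, 0.022, 1.555, -0.011, 1.109, -0.083], TCP at [197.408, 645.506, 231.308] pointing down, gripper open.
Joint ranges: [-2.96, 2.96], [-0.34, 2.1], [-1.41, 1.46], [0.24, 2.44], [-1.37, 4.51], [0.17, 1.92], [-2.96, 2.96]. Speed limits (rad/s): [2.39, 2.39, 3.14, 3.14, 3.14, 3.14, 3.14].

INTERFACE

Orientations are given as a 3x3 rotation matrix whose columns are the frame's x, y, z axes.
In Python, from plant import manip gives the robot as it stands. The module is installed in compiled form; this text tells all that it offers.
- The arm moves only by the tool send_rows, never from a script. Its argument "motion" is a list that holds one entry, the list of rows, each a list of 6 numbers: the shift along the tool's x, y, z scaled (see below), then the turn, a rotation vector about the tool's x, y, z scaled (see below). In form: [[[tx, ty, tz, wx, wy, wz], ...]]. A call has exactly 5 rows; each row shifts and turns the commanded pose from where the row before left it, along the tool's axes as they then stand; what a row does not reach is not made up. The controller multiplies each number of a shift by 0.025 m and each number of a turn by 360 degrees. A row lasts 1/12 s, in which the tool goes at most 41.7 mm and 7.16 degrees, less where a joint would pass 70% of its speed; a pose out of reach is approached as far as the arm can. A call with a number of a shift or a turn outside -1 to 1 is refused whole. A call with a gripper value outside its range is refused whole. "hand" is the closure, from -1 (fully open) to 1 (shut), so that 0 is half open, set as the call begins (left out, the last holds). The fingers move at their own pace and stop on an object; "grip_force" is the grip in N (left out, the last holds). Time passes only in rows, so rows that do not move let the fingers close, or fill a call up. It gives the time, the measured TCP pose, the force, the opening and the grip force at its end, in the units of the state.
- manip.sense(): the state, without advancing time (a new reading comes with each control period).
- manip.capture(name): name is "side" or "top"; returns (picture, depth): 420x560x3 uint8, red, green, blue; 420x560 float32, mm along the optical axis (not along the pixel's ray), 0 where there is no reading.
- manip.camera_params(name): a dict with "fx", "fy", "cx", "cy" (pixels), "R" (3x3) and "t" (3): a world point X has camera coordinates R X + t. Camera axes: x right, y down, z forward; pixel columns grow to the right and rows downward; lengths in mm; the calibration is good to about 2 mm. A picture is of the moment at which its call begins. camera_params takes no time and is no camera call.
- manip.hand_in(): hands the job in; it is judged then, once.
The state is a dict: "clock": time; "joint_pos": joint angles; "joint_velocities": joint speeds; "joint_torque": joint torques, N m; "tool_pos": TCP position; "ee_rot": TCP orientation; "contact_force": force on the tool from outside, world axes, zero at the start; "moment": the same for the moment, N m; "width": opening from 0.0 (shut) to 1.0 (fully open); "grasp_force": force on a finger pad.
Only numpy, scipy, OpenCV 4.12 (cv2) and the standard library are available. Lean on these libraries where they do the work, as an engineer would, in place of code of your own. Each camera call takes 0.05 s, during which the arm holds its last target. There are 200 camera calls.

TASK

The coffee has brewed: with shut fingertips, slowly and gently press the middle of the round knob on top of the cafetiere (the tall glass coffee press on the wooden tray) straight down until its plunger is fully home, then withdraw. Do not put the fingers round the knob, and do not shove, tip, grip or lift the cafetiere. Leave the coffee jug, soap pump, mugs and sugar canister as they stand, and do not press the soap pump.

Things in the scene. Friction and masses are not known exactly. Their poses are not given: they have to be found in the camera images.
- knob_top (a point): centre of the flat top of the cafetiere's round white plunger knob, 37 mm in diameter and 12 mm high, about 221 mm above the worktop with the plunger up; z is up. It goes straight down with the plunger.
- cafetiere_plunger (a joint): plunger of the cafetiere, m: 0 fully up, 0.013 fully home (a hard stop, which jolts unless it is met slowly: press at 20 mm/s or less, with less than 10 N; more than 45 N would break the glass). It starts between 0 and 0.003. It moves down as it is pressed, resists with about 1.6 N of friction, has no spring and stays where it is left.
- cafetiere: the cafetiere: a clear glass cylinder 100 mm wide with a white lid, foot and handle, 114 x 158 x 212 mm overall, about 0.55 kg, standing loose on the tray. Origin at the centre of its footprint (handle included), on its underside, 9 mm above the worktop; the handle points along its -y and the glass's axis and the knob lie at y = +22 mm; z up. The top of the lid is 190 mm above the origin, 10 mm under the knob's underside when the plunger is up.
- tray: shallow wooden tray, 270 x 374 x 32 mm, fixed to the worktop, under the cafetiere and the coffee jug; origin at the centre of its underside, x across the short side, inner floor 9 mm up
- coffee_jug: low glass coffee jug with a white lid and handle, 105 x 152 x 112 mm, beside the cafetiere on the tray, not to be touched; origin at the centre of its underside, z up
- soap_pump: hand-soap bottle with a white pump head, 56 x 80 x 159 mm, loose on the worktop, not to be touched; origin at the centre of its underside, z up
- soap_pump_pump (a joint): pump head of the soap bottle, m: 0 up, 0.014 pressed; it must stay up
- mug_tall: tall beige mug with a handle, 82 x 120 x 94 mm, loose on the worktop, not to be touched; origin at the centre of its underside
- mug_small: small dark mug with a handle, 60 x 84 x 53 mm, loose on the worktop, not to be touched; origin at the centre of its underside
- canister: round sugar canister with a knobbed wooden lid, 77 x 77 x 85 mm, loose on the worktop, not to be touched; origin at the centre of its underside

How it is judged (in metres and radians):
On the way:
1. fingertips on the middle of the knob have pressed the plunger home (value of joint cafetiere_plunger above 0.0115 m and contact force between the fingers and cafetiere above 0.3 N and horizontal distance between the grasp point and knob_top below 0.022 m), for 0.02 s.
At the end, for the whole second after the job is handed in: The plunger is home (at least 11.5 of its 13 mm), the cafetiere stands upright and at rest within 20 mm of where it stood, the soap pump's head is up, and the jug, soap pump, mugs and canister are within 10 mm of where they stood (value of joint cafetiere_plunger above 0.0115 m and distance of cafetiere from where it was at the start of the episode below 0.02 m and angle between cafetiere's own z axis and vertical below 0.05 rad and linear speed of cafetiere below 0.01 m/s and value of joint soap_pump_pump below 0.003 m and distance of each of coffee_jug, mug_tall, mug_small, canister, soap_pump from where it was at the start of the episode below 0.01 m); the robot touches nothing.
It fails at once if the cafetiere is lifted, tipped or shoved along by more than 20 mm (height (world z) of cafetiere above 0.016 m or angle between cafetiere's own z axis and vertical above 0.15 rad or distance of cafetiere from where it was at the start of the episode above 0.02 m).
It fails at once if the fingers are put down round the knob (horizontal distance between the grasp point and knob_top below 0.02 m and z of the grasp point in the frame of knob_top below 0.008 m).
It fails at once if the cafetiere is pressed harder than 45 N, or its plunger slammed down faster than 0.15 m/s (contact force between any of the arm, the fingers and cafetiere above 45 N or velocity of joint cafetiere_plunger above 0.15 m/s).
It fails at once if the soap pump is pressed, or the jug, a mug, the canister or the soap pump is moved by more than 10 mm (value of joint soap_pump_pump above 0.003 m or distance of any of coffee_jug, mug_tall, mug_small, canister, soap_pump from where it was at the start of the episode above 0.01 m).
It fails at once if the robot touches the jug, a mug, the canister or the soap pump (contact force between any of the arm, the fingers and coffee_jug above 0.5 N or contact force between any of the arm, the fingers and mug_tall above 0.5 N or contact force between any of the arm, the fingers and mug_small above 0.5 N or contact force between any of the arm, the fingers and canister above 0.5 N or contact force between any of the arm, the fingers and soap_pump above 0.5 N).
It also fails if it takes over 38 s, if anything falls off the work surface, if the arm or the gripper's body presses on something with over 40 N, if the wrist force passes 120 N, or if a joint passes its speed limit or range.

## Working session

There is one attempt and no reset: what is moved stays moved. The work goes in short steps, Python scripts to look and compute and a tool call to move; the robot and the scene stay as the last step left them, time stands still between calls to the robot, and variables do not carry over. Pictures are saved under pics/ and viewed, at most 10 in all, crops included, and the job is handed in when it is done.

Besides the shell and the picture viewer there is one more tool, called after "Emit:" by a JSON object that holds its "method" and its "body". send_rows: Moves the arm, as the interface text tells. Its arguments: {"type":"object","properties":{"motion":{"type":"array","items":{"type":"array","items":{"type":"array","items":{"type":"number"}}}},"hand":{"type":"number"},"grip_force":{"type":"number"}},"required":["motion"]}

```bash
mkdir -p pics; cat > h.py <<'E'
import numpy as np,cv2
from plant import manip
def cap(n,f=None):
    im,d=manip.capture(n)
    if f: cv2.imwrite('pics/'+f,im[:,:,::-1])
    c=manip.camera_params(n); v,u=np.mgrid[:420,:560]
    P=np.stack([(u-c['cx'])/c['fx']*d,(v-c['cy'])/c['fy']*d,d],-1)
    W=(P-np.array(c['t']))@np.array(c['R']); W[d==0]=np.nan
    return im,d,W
E
python3 - <<'E'
from h import *
for n in('side','top'):
    im,d,W=cap(n,n+'1.png'); np.savez('/tmp/'+n,im=im,W=W)
s=manip.sense();print(s['clock'],s['tool_pos'],s['ee_rot'],s['contact_force'],s['width'])
E
```

```text
0.1 [197.29234936 644.95274313 230.41308593] [[-9.56283644e-01  2.92440573e-01 -3.22161340e-04]
 [ 2.92440700e-01  9.56282251e-01 -1.64117308e-03]
 [-1.71868424e-04 -1.66364006e-03 -9.99998601e-01]] [-0.06010381 -0.11447277  0.63280375] 1.0018625357557085
```

View pics/side1.png

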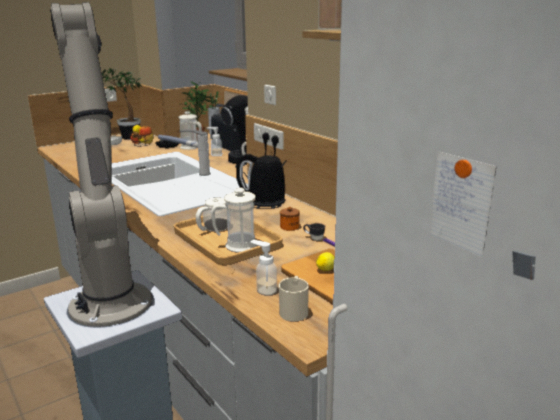

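View pics/top1.png

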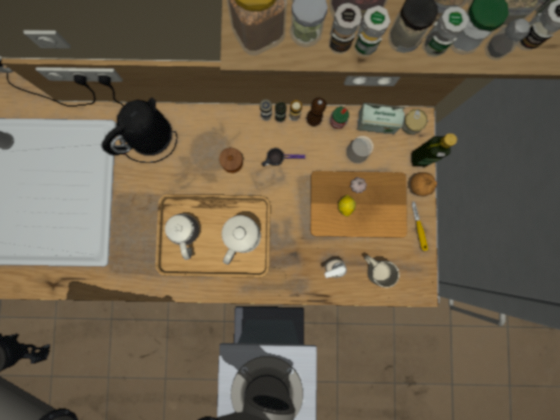

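The top view shows the cafetiere at about (240,233) with its knob in the middle, the jug at (181,230), and the handle toward (230,258). The soap pump is at (335,267), and the arm is off at the lower left. In the side view the knob is at about (239,194).

```bash
python3 - <<'E'
from h import *
for n,(u0,u1,v0,v1) in dict(top=(215,265,208,268),side=(215,265,180,255)).items():
    z=np.load(f'/tmp/{n}.npz');W=z['W'][v0:v1,u0:u1].reshape(-1,3)
    W=W[~np.isnan(W[:,0])]
    print(n)
    for a,b in((212,230),(190,208)):
        Q=W[(W[:,2]>a)&(W[:,2]<b)]
        if len(Q):print(a,b,len(Q),Q.mean(0).round(1),np.median(Q,0).round(1),Q.min(0).round(1),Q.max(0).round(1))
c=manip.camera_params('top');print(c['fx'],c['t'],(-np.array(c['R']).T@c['t']).round(0))
W=np.load('/tmp/top.npz')['W'];print(W[227:242:2,230:252:2,2].round(0));print(W[233,240],W[230,181],W[267,335],W[160,230],W[100:200,100:180,2].max().round())
print(W[40:60,230:330,2].min())
im=np.load('/tmp/top.npz')['im'][200:280,150:290]
cv2.imwrite('pics/crop.png',cv2.resize(im[:,:,::-1],None,fx=5,fy=5,interpolation=cv2.INTER_CUBIC))
E
```

```text
top
212 230 127 [508.7  87.  220.2] [508.6  87.8 220.5] [491.5  71.  212.5] [526.  103.5 227. ]
190 208 910 [507.9  86.8 197.9] [507.3  86.  197.9] [457.1  34.7 190.5] [559.7 140.5 207.4]
side
212 230 47 [503.   81.9 220.4] [503.   80.4 221.7] [487.4  67.5 212.6] [521.  103.3 225.4]
190 208 296 [496.7  71.7 198.7] [494.2  70.5 199.4] [450.9  29.8 190. ] [557.2 134.4 207. ]
438.1154946202719 [ -11.22338823  608.91619069 1421.51633731] [ 461.  -10. 1476.]
[[199. 197. 201. 201. 218. 222. 201. 199. 199. 202. 202.]
 [202. 196. 220. 220. 226. 218. 220. 197. 203. 198. 199.]
 [197. 202. 217. 221. 219. 213. 222. 220. 201. 199. 194.]
 [198. 199. 220. 219. 222. 222. 223. 219. 197. 197. 200.]
 [200. 195. 224. 218. 221. 226. 222. 220. 198. 199. 199.]
 [199. 200. 212. 220. 223. 224. 217. 202. 200. 204. 199.]
 [202. 202. 200. 202. 216. 217. 199. 200. 198. 202. 197.]
 [196. 202. 204. 201. 200. 201. 200. 199. 198. 201. 199.]]
[508.65476488  82.50783993 222.07697135] [518.65125573 273.62046878 117.461588  ] [ 413.70826958 -203.92430565  119.20038166] [748.91492925 131.03355379  83.56415427] nan
nan
```

View pics/crop.png

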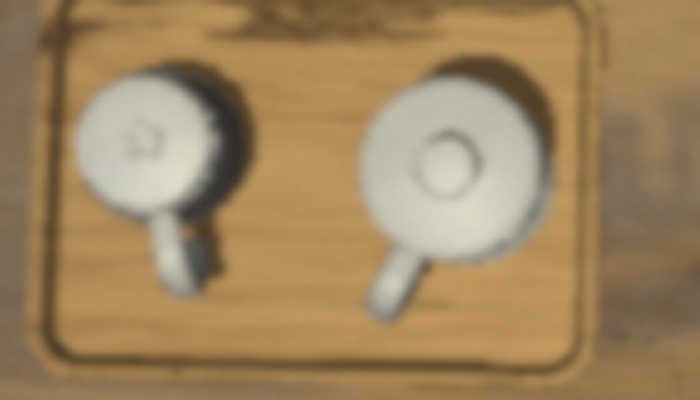

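The knob's centre is at about (508.5, 87, 221), which matches the expected height. I'll close the fingers, rise, then cross over.

Emit:
{"method": "send_rows", "body": {"motion": [[[0,0,-0.4,0,0,0],[0,0,-0.8,0,0,0],[0,0,-1,0,0,0],[0,0,-1,0,0,0],[0,0,-0.6,0,0,0]]], "hand": 1, "grip_force": 20}}

```text
clock: 0.52
tool_pos: [197.7, 646.2, 330.0]
ee_rot: [[-0.956, 0.293, 0.001], [0.293, 0.956, 0.003], [0.0, 0.004, -1.0]]
contact_force: [-0.6, 0.2, -0.0]
width: 0.297
grasp_force: 0.0
```

Emit:
{"method": "send_rows", "body": {"motion": [[[-0.3,-0.29,0,0,0,0],[-0.6,-0.58,0,0,0,0],[-0.9,-0.86,0,0,0,0],[-0.9,-0.86,0,0,0,0],[-0.9,-0.86,0,0,0,0]]]}}

```text
clock: 0.93
tool_pos: [258.8, 534.7, 325.8]
ee_rot: [[-0.956, 0.292, -0.0], [0.292, 0.956, -0.001], [-0.0, -0.001, -1.0]]
contact_force: [1.4, -0.8, 0.4]
width: -0.0
grasp_force: 0.0
```

Emit:
{"method": "send_rows", "body": {"motion": [[[-0.9,-0.86,0,0,0,0],[-0.9,-0.86,0,0,0,0],[-0.9,-0.86,0,0,0,0],[-0.9,-0.86,0,0,0,0],[-0.9,-0.86,0,0,0,0]]]}}

```text
clock: 1.35
tool_pos: [334.9, 398.8, 326.0]
ee_rot: [[-0.956, 0.293, -0.0], [0.293, 0.956, -0.001], [0.0, -0.001, -1.0]]
contact_force: [1.0, 0.0, 0.4]
width: 0.001
grasp_force: 0.0
```

Emit:
{"method": "send_rows", "body": {"motion": [[[-0.9,-0.86,0,0,0,0],[-0.9,-0.86,0,0,0,0],[-0.9,-0.86,0,0,0,0],[-0.9,-0.86,0,0,0,0],[-0.9,-0.86,0,0,0,0]]]}}

```text
clock: 1.77
tool_pos: [410.7, 263.1, 326.1]
ee_rot: [[-0.956, 0.293, -0.001], [0.293, 0.956, -0.0], [0.001, -0.0, -1.0]]
contact_force: [0.6, 0.4, 0.7]
width: 0.002
grasp_force: 0.0
```

Emit:
{"method": "send_rows", "body": {"motion": [[[-0.9,-0.86,0,0,0,0],[-0.9,-0.86,0,0,0,0],[-0.9,-0.86,0,0,0,0],[-0.9,-0.86,0,0,0,0],[-0.9,-0.86,0,0,0,0]]]}}

```text
clock: 2.18
tool_pos: [486.6, 127.5, 326.2]
ee_rot: [[-0.956, 0.293, -0.001], [0.293, 0.956, 0.0], [0.001, -0.0, -1.0]]
contact_force: [0.1, 0.6, -0.0]
width: 0.002
grasp_force: 0.0
```

Emit:
{"method": "send_rows", "body": {"motion": [[[-0.8,-0.8,0,0,0,0],[-0.4,-0.4,0,0,0,0],[-0.1,-0.1,0,0,0,0],[0,0,0,0,0,0],[0,0,0,0,0,0]]]}}

```text
clock: 2.6
tool_pos: [507.5, 90.0, 326.0]
ee_rot: [[-0.957, 0.292, -0.001], [0.292, 0.957, 0.0], [0.001, 0.0, -1.0]]
contact_force: [0.0, -0.3, -0.5]
width: 0.002
grasp_force: 0.0
```

Emit:
{"method": "send_rows", "body": {"motion": [[[-0.07,-0.1,0.3,0,0,0],[0,0,0.9,0,0,0],[0,0,0.9,0,0,0],[0,0,0.6,0,0,0],[0,0,0.3,0,0,0]]]}}

```text
clock: 3.02
tool_pos: [507.3, 87.0, 248.7]
ee_rot: [[-0.957, 0.29, -0.004], [0.29, 0.957, -0.001], [0.003, -0.002, -1.0]]
contact_force: [-0.1, 0.6, 0.1]
width: 0.002
grasp_force: 0.0
```

Emit:
{"method": "send_rows", "body": {"motion": [[[0,0,0,0,0,0],[0,0,0,0,0,0],[0,0,0,0,0,0],[0,0,0,0,0,0],[0,0,0,0,0,0]]]}}

```text
clock: 3.43
tool_pos: [509.7, 86.3, 252.2]
ee_rot: [[-0.956, 0.292, 0.002], [0.292, 0.956, 0.001], [-0.001, 0.001, -1.0]]
contact_force: [1.7, 0.4, -0.5]
width: 0.0
grasp_force: 0.0
```

```bash
python3 - <<'E'
from h import *
s=manip.sense();print(s['tool_pos'],s['contact_force'])
im,d,W=cap('side');c=manip.camera_params('side')
R=np.array(c['R']);t=np.array(c['t'])
for p in([508.5,87,221],s['tool_pos']):
    q=R@np.array(p)+t;print(q[0]/q[2]*c['fx']+c['cx'],q[1]/q[2]*c['fy']+c['cy'],q[2])
cv2.imwrite('pics/s2.png',cv2.resize(im[150:260,190:290,::-1],None,fx=5,fy=5,interpolation=cv2.INTER_CUBIC))
E
```

```text
[509.72815185  86.29348766 252.18672818] [ 1.7293782   0.39436171 -0.45060222]
239.4315502315407 189.2840016213668 1847.940051786811
239.4891376169354 180.54741130555 1836.7005185092855
```

View pics/s2.png

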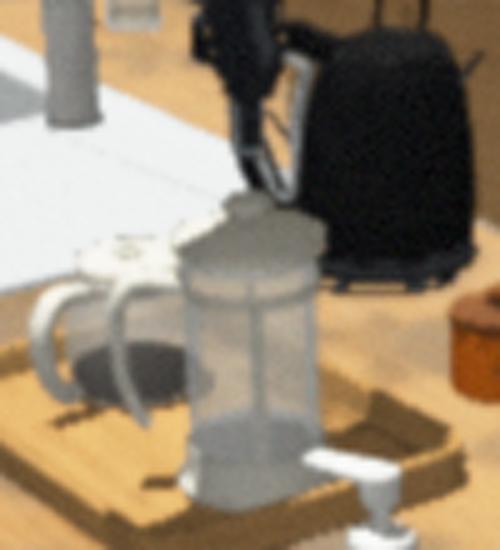

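The knob is at crop (245,203), directly below the fingertips at about (250,175), and they are roughly 31 mm apart. I'll come down slowly.

Emit:
{"method": "send_rows", "body": {"motion": [[[0,0,0.1,0,0,0],[0,0,0.2,0,0,0],[0,0,0.2,0,0,0],[0,0,0.15,0,0,0],[0,0,0.06,0,0,0]]]}}

```text
clock: 3.9
tool_pos: [508.6, 86.0, 232.5]
ee_rot: [[-0.956, 0.292, -0.001], [0.292, 0.956, -0.001], [0.001, -0.001, -1.0]]
contact_force: [0.2, -0.6, -0.5]
width: 0.003
grasp_force: 0.0
```

Emit:
{"method": "send_rows", "body": {"motion": [[[0,0,0.05,0,0,0],[0,0,0.05,0,0,0],[0,0,0.05,0,0,0],[0,0,0.05,0,0,0],[0,0,0.05,0,0,0]]]}}

```text
clock: 4.32
tool_pos: [509.3, 86.1, 227.3]
ee_rot: [[-0.956, 0.292, 0.0], [0.292, 0.956, 0.0], [-0.0, 0.0, -1.0]]
contact_force: [0.4, -0.2, -0.6]
width: 0.001
grasp_force: 0.0
```

Emit:
{"method": "send_rows", "body": {"motion": [[[0,0,0.05,0,0,0],[0,0,0.05,0,0,0],[0,0,0.05,0,0,0],[0,0,0.05,0,0,0],[0,0,0.05,0,0,0]]]}}

```text
clock: 4.73
tool_pos: [509.2, 86.1, 220.9]
ee_rot: [[-0.956, 0.292, -0.0], [0.292, 0.956, 0.0], [0.0, 0.0, -1.0]]
contact_force: [0.0, 0.2, 1.3]
width: -0.002
grasp_force: 0.5
```

Emit:
{"method": "send_rows", "body": {"motion": [[[0,0,0.05,0,0,0],[0,0,0.05,0,0,0],[0,0,0.05,0,0,0],[0,0,0,0,0,0],[0,0,0,0,0,0]]]}}

```text
clock: 5.15
tool_pos: [509.1, 86.1, 217.2]
ee_rot: [[-0.956, 0.293, -0.0], [0.293, 0.956, -0.0], [0.0, -0.0, -1.0]]
contact_force: [-0.7, -0.0, -0.1]
width: 0.002
grasp_force: 0.0
```

Emit:
{"method": "send_rows", "body": {"motion": [[[0,0,0.04,0,0,0],[0,0,0.04,0,0,0],[0,0,0.04,0,0,0],[0,0,0.04,0,0,0],[0,0,0.04,0,0,0]]]}}

```text
clock: 5.57
tool_pos: [509.2, 86.1, 212.2]
ee_rot: [[-0.956, 0.292, 0.0], [0.292, 0.956, 0.0], [-0.0, 0.0, -1.0]]
contact_force: [-0.4, -0.3, 0.8]
width: -0.002
grasp_force: 0.5
```

Emit:
{"method": "send_rows", "body": {"motion": [[[0,0,0.04,0,0,0],[0,0,0.04,0,0,0],[0,0,0.02,0,0,0],[0,0,0,0,0,0],[0,0,0,0,0,0]]]}}

```text
clock: 5.98
tool_pos: [509.0, 86.1, 209.7]
ee_rot: [[-0.956, 0.292, -0.0], [0.292, 0.956, -0.0], [0.0, -0.0, -1.0]]
contact_force: [0.2, -0.4, 0.4]
width: 0.003
grasp_force: 0.0
```

Emit:
{"method": "send_rows", "body": {"motion": [[[0,0,0.02,0,0,0],[0,0,0.02,0,0,0],[0,0,0.02,0,0,0],[0,0,0.02,0,0,0],[0,0,0,0,0,0]]]}}

```text
clock: 6.4
tool_pos: [509.2, 86.1, 208.6]
ee_rot: [[-0.956, 0.293, -0.0], [0.293, 0.956, 0.001], [0.0, 0.0, -1.0]]
contact_force: [-3.7, -0.5, 8.9]
width: -0.002
grasp_force: 4.3
```

The force jumped to 8.9 N at z 208.6, where the stop should be. I'll check that it holds.

Emit:
{"method": "send_rows", "body": {"motion": [[[0,0,0,0,0,0],[0,0,0,0,0,0],[0,0,0,0,0,0],[0,0,0,0,0,0],[0,0,0,0,0,0]]]}}

```text
clock: 6.82
tool_pos: [509.2, 86.1, 208.6]
ee_rot: [[-0.956, 0.293, 0.0], [0.293, 0.956, 0.001], [0.0, 0.001, -1.0]]
contact_force: [-3.6, -0.7, 8.2]
width: -0.001
grasp_force: 4.2
```

Emit:
{"method": "send_rows", "body": {"motion": [[[0,0,-0.02,0,0,0],[0,0,-0.04,0,0,0],[0,0,-0.1,0,0,0],[0,0,-0.3,0,0,0],[0,0,-0.5,0,0,0]]]}}

```text
clock: 7.23
tool_pos: [508.4, 85.9, 231.4]
ee_rot: [[-0.956, 0.292, -0.002], [0.292, 0.956, -0.001], [0.002, -0.002, -1.0]]
contact_force: [0.6, -0.3, -0.5]
width: 0.003
grasp_force: 0.0
```

Emit:
{"method": "send_rows", "body": {"motion": [[[0,0,-0.7,0,0,0],[0,0,-0.9,0,0,0],[0,0,-0.9,0,0,0],[0,0,-0.6,0,0,0],[0,0,-0.2,0,0,0]]]}}

```text
clock: 7.65
tool_pos: [510.5, 86.2, 317.4]
ee_rot: [[-0.956, 0.293, 0.004], [0.293, 0.956, 0.002], [-0.004, 0.003, -1.0]]
contact_force: [0.5, -0.1, -0.5]
width: -0.001
grasp_force: 0.0
```

Emit:
{"method": "send_rows", "body": {"motion": [[[0.4,0.4,0,0,0,0],[0.9,0.9,0,0,0,0],[0.9,0.9,0,0,0,0],[0.9,0.9,0,0,0,0],[0.9,0.9,0,0,0,0]]]}}

```text
clock: 8.07
tool_pos: [441.7, 211.8, 313.9]
ee_rot: [[-0.956, 0.293, -0.001], [0.293, 0.956, -0.0], [0.0, -0.0, -1.0]]
contact_force: [-0.0, 0.2, -0.2]
width: -0.005
grasp_force: 0.0
```

Emit:
{"method": "send_rows", "body": {"motion": [[[0.9,0.9,0,0,0,0],[0.9,0.9,0,0,0,0],[0.5,0.5,0,0,0,0],[0.2,0.2,0,0,0,0],[0,0,0,0,0,0]]]}}

```text
clock: 8.48
tool_pos: [400.3, 290.2, 313.8]
ee_rot: [[-0.957, 0.289, -0.001], [0.289, 0.957, -0.001], [0.001, -0.001, -1.0]]
contact_force: [-0.5, -0.1, 0.2]
width: 0.002
grasp_force: 0.0
```

```bash
python3 - <<'E'
from h import *
im,d,W=cap('top');W=W[208:268,215:265].reshape(-1,3)
W=W[(np.hypot(W[:,0]-508.5,W[:,1]-87)<50)]
r=np.hypot(W[:,0]-508.5,W[:,1]-87)
for m in(r<12,(r>25)&(r<45)): print(m.sum(),np.median(W[m],0),W[m,2].mean())
W0=np.load('/tmp/top.npz')['W'].reshape(-1,3);r=np.hypot(W0[:,0]-508.5,W0[:,1]-87)
for m in(r<12,(r>25)&(r<45)): Q=W0[m&(W0[:,2]>150)];print(np.median(Q,0),Q[:,2].mean())
print(manip.sense()['tool_pos'])
cv2.imwrite('pics/t3.png',im[:,:,::-1])
E
```

```text
52 [509.09591962  86.57228146 208.32763953] 208.29315502378864
521 [507.36062845  86.35306351 198.64153538] 198.59270651429466
[508.55932789  86.92209663 221.57928737] 221.10003647192693
[507.38894395  86.34617755 198.50612177] 198.64218716996672
[401.35589734 288.59932804 313.93095247]
```

View pics/t3.png

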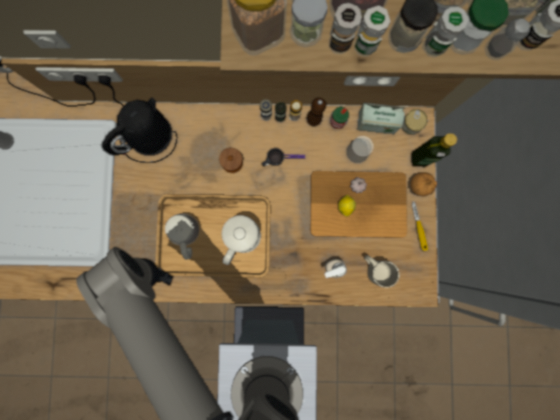

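The knob went down 13 mm, from 221 to 208, and the lid is unmoved. The cafetiere is still at (240,233), everything else is where it stood, and the arm is clear. I'll hand in.

```bash
python3 -c "
from plant import manip
print(manip.hand_in())"
```

```text
the job is handed in; nothing more can be done
None
```

The cafetiere's plunger is pressed home: the knob went down about 13 mm and read 8.9 N at the stop. The arm has withdrawn, nothing else appears to have moved, and the job is handed in; no verdict came back.

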